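# Float the guard sash and draw out the latch body

## Task

Raise the test booth's sliding sash by its lip to a height where it stands open by itself, without letting it run up to its top stop. Then reach in under it and draw the grey latch body out flat on the table, so that it lies wholly in front of the sash between the two white guide blocks, and leave the sash standing open. Do not tip the latch body, press the red button or disturb the bronze follower and the steel pin.

Things in the scene. Friction and masses are not known exactly. Their poses are not given: they have to be found in the camera images.
- booth: Fixed bar guard standing to the robot's left, its sash facing to the right (world -y) and partly towards the robot. Origin on the table in the sash plane, midway between two grey posts (36 x 24 mm, 420 mm tall, centres 156 mm either side); x points into the booth, y left, z up. Behind the sash: a cage of 8 mm steel bars, 200 mm deep, roof bars at 228 mm height, open to the table below.
- lane (a point): Middle of the lane between the two white nylon guide blocks, on the table 90 mm in front of the sash plane; axes as the booth's. Blocks fixed, 120 mm long (along x, 30 to 150 mm in front of the sash plane), 26 mm wide, 18 mm high, inner faces 60 mm either side of this point.
- sash (a joint): Height of the sash above closed, m: 0 closed, 0.32 at the top stop. Let go too low it falls shut; in a band 50 to 65 mm wide guide friction (1 N) holds it; taken higher it runs up to the stop by itself. The band's middle lies between 0.19 and 0.27, unknown beforehand. The upward push that slowly raises it is 10 to 13 N at the bottom, 2 N at the band's lower end, 1 N in its middle, 0 at its top.
- sash_edge (a point): Middle of the sash's lower edge, 10 mm over the table when closed; rises with it. The sash is a clear panel in a steel frame, 284 mm wide, 220 mm high, 12 mm thick, sliding vertically between the posts, 0.72 to 0.96 kg (varies). A geared tip-over counterweight pulls it up with 12.1 N x sin(4 h - 0.16), h its height in m, some 35 N more per m; damping 10 N per m/s.
- sash_lip (a point): Middle of the underside of the sash's lip at its rounded front edge (8 mm round bar). The lip is a level steel ledge 160 mm long (along booth y), 5 mm thick, standing out 45 to 49 mm in front of the sash plane; underside 60 mm over the table when closed, rises with the sash. Axes as the booth's. Fingertips can hook under it from the front with the tool tilted.
- latch_body: Grey cast latch body, 0.28 to 0.46 kg, loose, flat on the table behind the sash. Origin: centre of its underside. Base 80 (own x) x 60 x 14 mm. An upright lug (x -39 to -29 mm, 40 mm wide, top 30 mm over the table) stands at the end near the sash; behind it the base is clear to x = 13 mm, then two low cheeks (top 22 mm). Own -x starts within 0.3 rad of booth -x.
- cam_follower: Bystander: bronze cam follower, a 34 mm disc 18 mm high with a 16 mm stud, 42 mm tall, standing loose. Origin at centre of its underside.
- striker_pin: Bystander: polished steel striker pin, 14 mm thick, 54 mm tall on a 32 mm foot, standing loose. Origin at centre of its underside.
- control_box: Bystander: cream steel control box 110 x 130 x 85 mm, fixed to the table. Origin at centre of its underside.
- stop_button (a joint): Red push button (34 mm) on the control box's top: 0 up, 0.006 m pressed.
Things that resemble listed ones, but are neither listed nor needed, are in the scene too. What is meant by the latch_body is not purple or yellow, and is the larger of those in its own colour.

How it is judged:
On the way, in this order (a step that is already met when the one before it is completed fails the run):
1. the sash is raised and stands open by itself, let go (value of joint sash above 0.15 m and velocity of joint sash between -0.004 and 0.004 m/s and contact force between anything else and sash below 0.1 N), for 0.5 s.
2. the fingers reach in under the standing sash and touch the latch body (contact force between the fingers and latch_body above 0.3 N and value of joint sash above 0.15 m and x of latch_body in the frame of booth above 0.02 m).
At the end, for the whole second after the job is handed in: The sash stands open by itself, at least 0.15 m up; the latch body lies flat and at rest on the table between the guide blocks, its centre 42 to 160 mm in front of the sash plane and within 40 mm of the middle of the lane (value of joint sash above 0.15 m and velocity of joint sash between -0.004 and 0.004 m/s and x of latch_body in the frame of booth between -0.16 and -0.042 m and y of latch_body in the frame of booth between -0.04 and 0.04 m and angle between latch_body's own z axis and vertical below 0.08 rad and height (world z) of latch_body below 0.006 m and linear speed of latch_body below 0.01 m/s); the robot touches nothing.
It fails at once if the sash ran up to its top stop (value of joint sash above 0.312 m).
It fails at once if the latch body was tipped (angle between latch_body's own z axis and vertical above 0.5 rad).
It fails at once if the red button was pressed (value of joint stop_button above 0.003 m).
It fails at once if the cam follower was disturbed (distance of cam_follower from where it was at the start of the episode above 0.015 m).
It fails at once if the striker pin was disturbed (distance of striker_pin from where it was at the start of the episode above 0.015 m).
It also fails if it takes over 72 s, if anything falls off the work surface, if the arm or the gripper's body presses on something with over 40 N, if the wrist force passes 120 N, or if a joint passes its speed limit or range.

## Robot

A 7-joint arm with a two-finger parallel gripper is mounted at the origin on the work surface. World frame = base frame: x ahead of the robot, y to its left, z up, the work surface at z = 0. Lengths are in m, angles in rad, forces in N, time in s.
With the tool pointing down it reaches from about 0.4 to 0.85 m from the base axis. Payload 10.4 kg.
Tool frame: the origin (TCP) lies midway between the tips of the shut fingers; the grasp point (between the pads) lies 19 mm behind it; z points along the fingers, y is the direction in which the jaws open and shut (so a half turn about z gives the same grasp; the last joint's range is limited). The gripper opens to 85 mm and grips with 20 to 120 N. Pads are 22 mm wide; open, the fingers measure 114 mm over their backs; the gripper's body (76 mm by 85 mm) begins 54 mm behind the grasp point. The pads swing forward as they close: fully open they stand 13 mm farther back than shut.
Start: joints at [1.148, 0.332, -0.065, 1.46, 0.022, 1.35, -0.088], TCP at [0.243, -0.576, 0.231] pointing down, gripper open.
Joint ranges: [-2.6, 2.6], [-0.5, 2.12], [-1.47, 1.34], [0.16, 2.42], [-1.27, 4.41], [0.06, 2.06], [-2.6, 2.6]. Speed limits (rad/s): [2.22, 2.22, 2.79, 2.79, 3.14, 3.14, 3.14].

## Interface

Orientations are given as a unit quaternion [w, x, y, z].
In Python, from plant import read_state, snapshot, finish_job gives the robot as it stands.
- The arm moves only by the tool drive_tool, never from a script. Its argument "moves" is a list of rows, each a list of 5 numbers: the shift along the world's x, y, z in cm, then the turn about the world's z in rad, then the opening in per cent of the stroke, from 0 (shut) to 100 (fully open). In form: [[dx, dy, dz, turn, gripper], ...]. A call has 1 to 12 rows; each row is the pose to reach, as a shift and turn from the pose measured when the call began; what a row does not reach only later rows make up. A row lasts 1/8 s, in which the tool goes at most 62.5 mm and 10.7 degrees, less where a joint would pass 70% of its speed; a pose out of reach is approached as far as the arm can. A call with a gripper value outside its range is refused whole. The fingers move at their own pace and stop on an object; "squeeze" is the grip in N (left out, the last holds). Time passes only in rows, so rows that repeat a pose let the fingers close. It gives the time, the measured TCP pose, the force and the opening at its end, in the units of the state.
- read_state(): the state, without advancing time (a new reading comes with each control period).
- snapshot(name): name is "scene" or "side" or "wrist"; returns a dict with "color" (400x640x3 uint8, red, green, blue), "intrinsics" (3x3 intrinsics, pixels), "distortion" ([k1, k2, p1, p2, k3] as OpenCV has them; the pictures are not rectified), "rvec" (rotation vector, rad) and "tvec" (3), from world to camera coordinates, as OpenCV has them. Camera axes: x right, y down, z forward; pixel columns grow to the right and rows downward; lengths in m; the calibration is good to about 2 mm. A picture is of the moment at which its call begins. There is no depth.
- finish_job(): hands the job in, once; it reports no verdict.
The state is a dict: "time": time; "joints": joint angles; "joint_vel": joint speeds; "joint_efforts": joint torques, N m; "ee_pos": TCP position; "tool_rot": TCP orientation; "force": force on the tool from outside, world axes, zero at the start; "torque": the same for the moment, N m; "grip_width": finger opening in m.
Only numpy, scipy, OpenCV 4.12 (cv2) and the standard library are available. Lean on these libraries where they do the work, as an engineer would, in place of code of your own. Each camera call takes 0.05 s, during which the arm holds its last target.

## Working session

There is one attempt and no reset: what is moved stays moved. The work goes in short steps, Python scripts to look and compute and a tool call to move; the robot and the scene stay as the last step left them, time stands still between calls to the robot, and variables do not carry over. Pictures are saved under pics/ and viewed, and the job is handed in when it is done.

Besides the shell and the picture viewer there is one more tool, called after "Emit:" by a JSON object that holds its "fn" and its "kwargs", one argument or row to a line. drive_tool: Moves the arm, as the interface text tells. Its arguments: {"type":"object","properties":{"moves":{"type":"array"},"squeeze":{"type":"number"}},"required":["moves"]}

```bash
ls; mkdir -p pics; python3 - <<'E'
from plant import *
import cv2,numpy as np
s=read_state()
for k,v in s.items(): print(k,np.round(v,4))
for n in ["scene","side","wrist"]:
    d=snapshot(n); cv2.imwrite(f"pics/{n}0.png",d["color"][:,:,::-1])
    R=cv2.Rodrigues(np.array(d["rvec"],float))[0]; print(n,-R.T@np.array(d["tvec"]).ravel(),R[2],np.round(d["intrinsics"],1).tolist(),d["distortion"])
E
```

```text
pics
time 0.0
joints [ 1.1484  0.3329 -0.0647  1.461   0.0216  1.3499 -0.0885]
joint_vel [ 0.0001 -0.0011 -0.0002  0.0019 -0.0009 -0.0028 -0.0001]
joint_efforts [-7.00000e-04 -6.25447e+01  4.90000e-02 -3.91592e+01  1.64000e-02
  1.01000e-02 -1.00000e-04]
ee_pos [ 0.2431 -0.5754  0.2305]
tool_rot [-7.000e-04  9.801e-01  1.986e-01 -2.000e-04]
force [ 0.4712  0.0587 -0.3538]
torque [-0.0138  0.0733 -0.0334]
grip_width 0.0852
scene [ 1.13295559 -0.02207135  1.11495994] [-0.48877264  0.05798381 -0.87048216] [[455.0, 0.0, 322.9], [0.0, 455.0, 203.7], [0.0, 0.0, 1.0]] [-0.10950062  0.          0.          0.          0.        ]
side [ 0.11673416 -0.23048931  0.75996762] [ 0.55459558  0.30711781 -0.7733708 ] [[406.8, 0.0, 322.4], [0.0, 406.8, 201.7], [0.0, 0.0, 1.0]] [0.01862844 0.         0.         0.         0.        ]
wrist [ 0.30382698 -0.54879693  0.37153616] [-0.23785148 -0.09996136 -0.96614409] [[275.6, 0.0, 319.8], [0.0, 275.6, 201.4], [0.0, 0.0, 1.0]] [-0.0407769  0.         0.         0.         0.       ]
```

View pics/scene0.png

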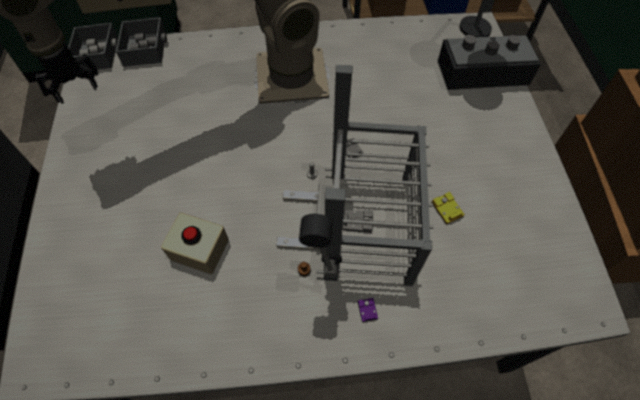

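View pics/side0.png

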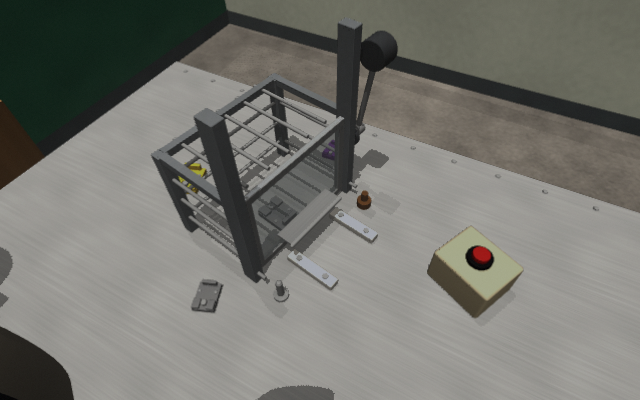

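View pics/wrist0.png

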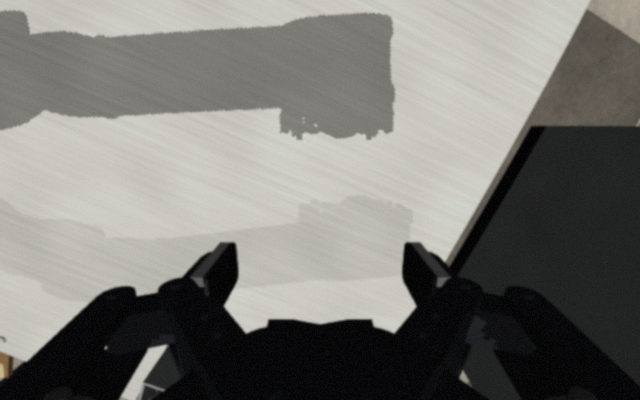

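```bash
cat > h.py <<'E'
import cv2,numpy as np
from plant import *
def cam(d):
    R=cv2.Rodrigues(np.array(d["rvec"],float))[0];t=np.array(d["tvec"],float).ravel()
    return np.array(d["intrinsics"],float),np.array(d["distortion"],float),R,t
def ray(d,uv):
    K,D,R,t=cam(d)
    p=cv2.undistortPoints(np.array([[uv]],float),K,D).ravel()
    return -R.T@t, R.T@np.array([p[0],p[1],1.])
def onz(d,uv,z):
    o,v=ray(d,uv); return o+v*(z-o[2])/v[2]
def proj(d,P):
    K,D,R,t=cam(d)
    return cv2.projectPoints(np.atleast_2d(np.array(P,float)),np.array(d["rvec"],float),t,K,D)[0].reshape(-1,2)
def tri(d1,u1,d2,u2):
    a,v=ray(d1,u1);b,w=ray(d2,u2)
    s=np.linalg.lstsq(np.c_[v,-w],b-a,rcond=None)[0]
    return (a+v*s[0]+b+w*s[1])/2,np.linalg.norm(a+v*s[0]-b-w*s[1])
def crop(d,x0,y0,x1,y1,f,name):
    c=d["color"][y0:y1,x0:x1,::-1]; cv2.imwrite(name,cv2.resize(c,None,fx=f,fy=f,interpolation=cv2.INTER_CUBIC))
E
python3 - <<'E'
from h import *
import pickle
d=snapshot("side");pickle.dump(d,open("side.pkl","wb"));crop(d,180,170,390,310,3.8,"pics/sidec.png")
d=snapshot("scene");pickle.dump(d,open("scene.pkl","wb"));crop(d,270,130,450,290,4,"pics/scenec.png")
E
```

```text
(no output)
```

View pics/sidec.png

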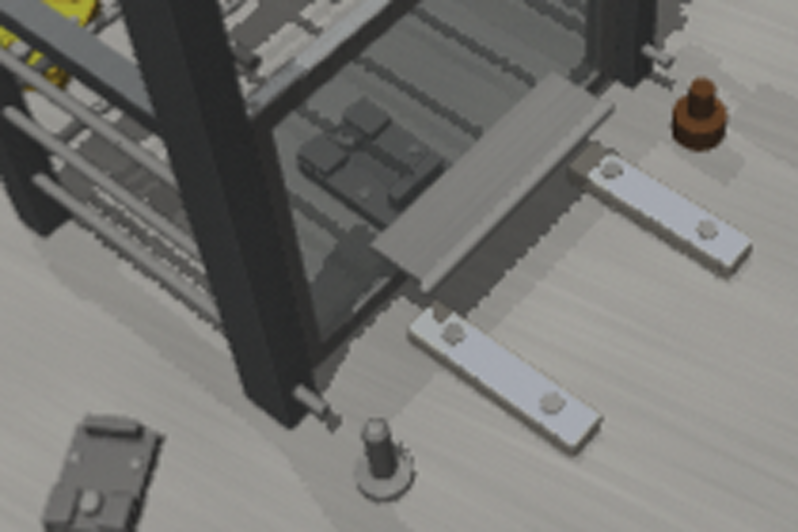

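View pics/scenec.png

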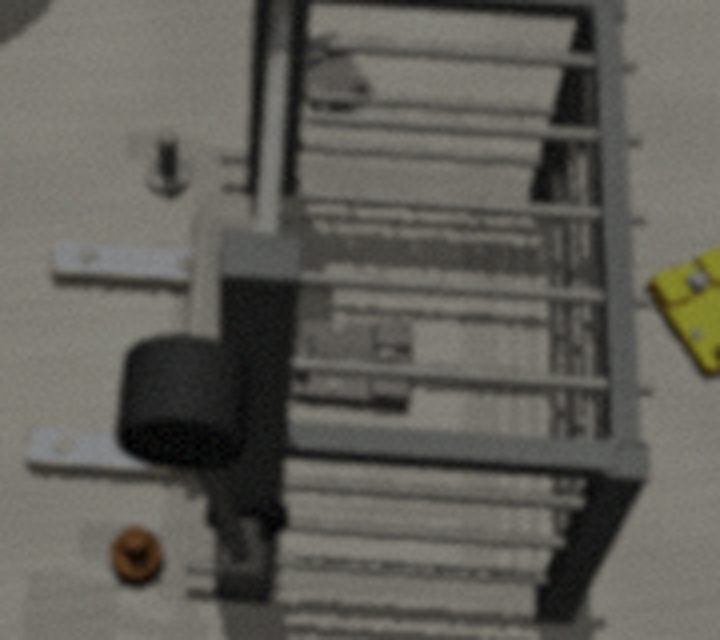

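```bash
python3 - <<'E'
from h import *
import pickle
d=pickle.load(open("side.pkl","rb"))
c=lambda x,y:((x+.5)/3.8-.5+180,(y+.5)/3.8-.5+170)
P=lambda x,y,z:onz(d,c(x,y),z)
fA=(P(600,413,.018)+P(574,441,.018))/2; fB=(P(751,243,.018)+P(726,267,.018))/2
bA=(P(437,307,.018)+P(411,325,.018))/2
print(fA,fB,bA,np.linalg.norm(fA-fB),np.linalg.norm(fA-bA))
yb=(fA-fB)/np.linalg.norm(fA-fB); xb=np.array([yb[1],-yb[0],0]); print("xb",xb,(bA-fA)/np.linalg.norm(bA-fA))
o=(fA+fB)/2+xb*.15; o[2]=0; print("origin",o, "yaw",np.arctan2(xb[1],xb[0]))
B=lambda p:np.round([(p-o)@xb,(p-o)@yb,p[2]],4)
for n,p in dict(lipR=P(612,112,.062),lipL=P(425,290,.062),lugR=P(441,165,.03),lugL=P(392,205,.03),pin=P(385,482,0),fol=P(698,132,0),ck1=P(300,157,.022),ck2=P(365,98,.022),edge=P(388,225,0),postbaseL=P(292,428,0)).items(): print(n,np.round(p,4),B(p))
E
```

```text
[ 0.47425026 -0.05638077  0.018     ] [ 0.61365283 -0.08338107  0.018     ] [0.49323044 0.05645113 0.018     ] 0.14199328837838662 0.11441715358366024
xb [0.19015195 0.98175467 0.        ] [ 1.65885766e-01  9.86144975e-01 -4.85164588e-16]
origin [0.57247434 0.07738228 0.        ] yaw 1.3794794109507058
lipR [0.6427 0.0141 0.062 ] [-0.0488 -0.081   0.062 ]
lipL [0.4852 0.0474 0.062 ] [-0.046  0.08   0.062]
lugR [0.5826 0.0973 0.03  ] [ 0.0215 -0.0062  0.03  ]
lugL [0.5438 0.1077 0.03  ] [0.0243 0.0339 0.03  ]
pin [0.4035 0.0283 0.    ] [-0.0803  0.1566  0.    ]
fol [ 0.6999 -0.0196  0.    ] [-0.071  -0.1435  0.    ]
ck1 [0.5532 0.1799 0.022 ] [0.097  0.0384 0.022 ]
ck2 [0.6113 0.1701 0.022 ] [ 0.0984 -0.0205  0.022 ]
edge [0.5475 0.1158 0.    ] [0.033  0.0319 0.    ]
postbaseL [0.407  0.0904 0.    ] [-0.0187  0.1649  0.    ]
```

Emit:
{"fn": "drive_tool", "kwargs": {
  "moves": [
    [0,0,2,-0.18,0],
    [0,0,5,-0.36,0],
    [0,0,10,-0.54,0],
    [0,0,14,-0.72,0],
    [0,0,18,-0.9,0],
    [0,0,22,-1.08,0],
    [0,0,26,-1.26,0],
    [0,0,30,-1.44,0],
    [0,0,34,-1.57,0],
    [0,0,38,-1.57,0],
    [0,0,42,-1.57,0],
    [0,0,46,-1.57,0]
  ]
}}

```text
time: 1.75
ee_pos: [0.2358, -0.5317, 0.6487]
tool_rot: [0.046, 0.83, -0.551, 0.073]
force: [2.1, -0.9, 0.6]
grip_width: 0.0003
```

```bash
cat >> h.py <<'E'
from scipy.spatial.transform import Rotation as Ro
def st():
    s=read_state(); q=s["tool_rot"]; R=Ro.from_quat([q[1],q[2],q[3],q[0]]).as_matrix()
    print("t",round(s["time"],2),"j",np.round(s["joints"],2),"p",np.round(s["ee_pos"],4),"F",np.round(s["force"],2),"w",round(float(s["grip_width"]),4))
    z=R[:,2];print("xax",np.round(R[:,0],3),"zax",np.round(z,3),"tilt",np.round(np.degrees(np.arccos(-z[2])),1),"tiltdir",np.round(np.arctan2(z[1],z[0]),3),"xyaw",np.round(np.arctan2(R[1,0],R[0,0]),3))
    return s,R
E
python3 -c "
from h import *
st()"
```

```text
t 1.75 j [ 0.65  0.34  0.81  0.64 -0.33  2.06 -1.52] p [ 0.2358 -0.5317  0.6487] F [ 2.13 -0.89  0.62] w 0.0003
xax [ 0.383 -0.908  0.172] zax [ 0.071 -0.157 -0.985] tilt 9.9 tiltdir -1.144 xyaw -1.172
```

Emit:
{"fn": "drive_tool", "kwargs": {
  "moves": [
    [0,0,6,0,0],
    [0,0,12,0,0],
    [0,0,18,0,0],
    [0,0,18,0,0]
  ]
}}

```text
time: 2.25
ee_pos: [0.225, -0.508, 0.6906]
tool_rot: [0.065, 0.827, -0.548, 0.104]
force: [-0.4, 0.4, -0.9]
grip_width: -0.0
```

```bash
python3 -c "
from h import *
st()"
```

```text
t 2.25 j [ 0.77  0.25  0.49  0.61 -0.16  2.06 -1.59] p [ 0.225  -0.508   0.6906] F [-0.35  0.42 -0.94] w -0.0
xax [ 0.378 -0.894  0.243] zax [ 0.101 -0.221 -0.97 ] tilt 14.0 tiltdir -1.142 xyaw -1.171
```

Emit:
{"fn": "drive_tool", "kwargs": {
  "moves": [
    [3,-6,10,0,0],
    [5,-12,20,0,0],
    [8,-18,30,0,0],
    [8,-18,30,0,0],
    [8,-18,30,0,0],
    [8,-18,30,0,0]
  ]
}}

```text
time: 3.0
ee_pos: [0.2517, -0.5671, 0.6995]
tool_rot: [0.083, 0.823, -0.545, 0.132]
force: [0.2, 0.7, 0.1]
grip_width: -0.0004
```

```bash
python3 -c "
from h import *
st()"
```

```text
t 3.0 j [ 0.92  0.41  0.44  0.38 -0.24  2.06 -1.59] p [ 0.2517 -0.5671  0.6995] F [0.21 0.66 0.1 ] w -0.0004
xax [ 0.37  -0.876  0.308] zax [ 0.128 -0.281 -0.951] tilt 18.0 tiltdir -1.144 xyaw -1.171
```

Emit:
{"fn": "drive_tool", "kwargs": {
  "moves": [
    [0,0,30,0,0],
    [0,0,30,0,0],
    [0,0,30,0,0]
  ]
}}

```text
time: 3.38
ee_pos: [0.2352, -0.5303, 0.7441]
tool_rot: [0.101, 0.818, -0.542, 0.161]
force: [0.4, -0.3, -0.0]
grip_width: -0.0001
```

Emit:
{"fn": "drive_tool", "kwargs": {
  "moves": [
    [0,0,30,0,0],
    [0,0,30,0,0],
    [0,0,30,0,0]
  ]
}}

```text
time: 3.75
ee_pos: [0.2228, -0.5024, 0.7811]
tool_rot: [0.118, 0.813, -0.538, 0.189]
force: [0.1, 0.2, 0.4]
grip_width: 0.0003
```

```bash
python3 -c "
from h import *
st()"
```

```text
t 3.75 j [ 0.8   0.26  0.54  0.4  -0.22  2.06 -1.6 ] p [ 0.2228 -0.5024  0.7811] F [0.12 0.17 0.38] w 0.0003
xax [ 0.349 -0.83   0.435] zax [ 0.18  -0.396 -0.9  ] tilt 25.8 tiltdir -1.144 xyaw -1.173
```

Emit:
{"fn": "drive_tool", "kwargs": {
  "moves": [
    [0,0,30,0,0],
    [0,0,30,0,0],
    [0,0,30,0,0]
  ]
}}

```text
time: 4.12
ee_pos: [0.2124, -0.4791, 0.8146]
tool_rot: [0.136, 0.806, -0.534, 0.217]
force: [1.2, -0.3, 0.1]
grip_width: 0.0
```

Emit:
{"fn": "drive_tool", "kwargs": {
  "moves": [
    [0,0,30,0,0],
    [0,0,30,0,0],
    [0,0,30,0,0]
  ]
}}

```text
time: 4.5
ee_pos: [0.2036, -0.4594, 0.8446]
tool_rot: [0.152, 0.798, -0.53, 0.243]
force: [0.6, 0.1, -0.1]
grip_width: -0.0002
```

Emit:
{"fn": "drive_tool", "kwargs": {
  "moves": [
    [0,0,30,0,0],
    [0,0,30,0,0],
    [0,0,30,0,0]
  ]
}}

```text
time: 4.88
ee_pos: [0.1957, -0.4422, 0.8723]
tool_rot: [0.168, 0.79, -0.525, 0.268]
force: [0.9, -0.3, -0.1]
grip_width: -0.0001
```

```bash
python3 -c "
from h import *
st()"
```

```text
t 4.88 j [ 0.63  0.16  0.75  0.31 -0.25  2.06 -1.6 ] p [ 0.1957 -0.4422  0.8723] F [ 0.91 -0.3  -0.12] w -0.0001
xax [ 0.306 -0.739  0.6  ] zax [ 0.247 -0.547 -0.8  ] tilt 36.9 tiltdir -1.146 xyaw -1.178
```

Emit:
{"fn": "drive_tool", "kwargs": {
  "moves": [
    [0,0,30,0,0],
    [0,0,30,0,0],
    [0,0,30,0,0]
  ]
}}

```text
time: 5.25
ee_pos: [0.1885, -0.4265, 0.898]
tool_rot: [0.183, 0.782, -0.519, 0.292]
force: [-0.5, 0.8, -0.5]
grip_width: 0.0001
```

Emit:
{"fn": "drive_tool", "kwargs": {
  "moves": [
    [0,0,30,0,0],
    [0,0,30,0,0],
    [0,0,30,0,0]
  ]
}}

```text
time: 5.62
ee_pos: [0.1815, -0.4117, 0.9219]
tool_rot: [0.198, 0.773, -0.514, 0.315]
force: [0.5, -0.7, 0.3]
grip_width: 0.0002
```

Emit:
{"fn": "drive_tool", "kwargs": {
  "moves": [
    [0,0,30,0,0],
    [0,0,30,0,0],
    [0,0,30,0,0]
  ]
}}

```text
time: 6.0
ee_pos: [0.1739, -0.3959, 0.944]
tool_rot: [0.212, 0.763, -0.508, 0.337]
force: [0.5, 0.5, 0.8]
grip_width: 0.0001
```

```bash
python3 -c "
from h import *
st()"
```

```text
t 6.0 j [ 0.58  0.13  0.94  0.16 -0.39  2.06 -1.61] p [ 0.1739 -0.3959  0.944 ] F [0.48 0.54 0.78] w 0.0001
xax [ 0.256 -0.634  0.73 ] zax [ 0.299 -0.666 -0.683] tilt 46.9 tiltdir -1.149 xyaw -1.187
```

Emit:
{"fn": "drive_tool", "kwargs": {
  "moves": [
    [2,0,-5,0.1,0],
    [4,0,-10,0.25,0],
    [7,1,-15,0.42,0],
    [10,3,-19,0.59,0],
    [13,5,-23,0.76,0],
    [17,7,-27,0.93,0],
    [20,9,-30,1.1,0],
    [23,12,-33,1.27,0],
    [26,14,-36,1.44,0],
    [29,16,-39,1.61,0],
    [31,18,-41,1.78,0],
    [33,20,-43,1.95,0]
  ]
}}

```text
time: 7.5
ee_pos: [0.5038, -0.1926, 0.51]
tool_rot: [-0.145, 0.863, 0.312, 0.369]
force: [0.1, -1.8, -2.5]
grip_width: -0.0003
```

```bash
python3 -c "
from h import *
st()"
```

```text
t 7.5 j [-0.45 -0.19  1.05  1.56 -0.62  1.48 -0.26] p [ 0.5038 -0.1926  0.51  ] F [ 0.12 -1.78 -2.54] w -0.0003
xax [0.533 0.432 0.727] zax [ 0.546  0.481 -0.686] tilt 46.7 tiltdir 0.723 xyaw 0.681
```

Emit:
{"fn": "drive_tool", "kwargs": {
  "moves": [
    [1,1,-4,0.15,0],
    [1,2,-8,0.3,0],
    [2,3,-12,0.45,0],
    [2,4,-16,0.56,0],
    [2,5,-20,0.66,0],
    [2,5,-20,0.66,0]
  ]
}}

```text
time: 8.25
ee_pos: [0.523, -0.1397, 0.3062]
tool_rot: [-0.261, 0.715, 0.576, 0.298]
force: [-0.7, -0.6, 1.1]
grip_width: 0.0001
```

```bash
python3 -c "
from h import *
s,R=st()
d=snapshot('scene');crop(d,150,80,450,300,2.6,'pics/a1.png')
d=snapshot('side');cv2.imwrite('pics/a2.png',d['color'][:,:,::-1])
d=snapshot('wrist');cv2.imwrite('pics/a3.png',d['color'][:,:,::-1])"
```

```text
t 8.25 j [-0.17  0.51  1.07  1.58 -1.04  1.91  0.71] p [ 0.523  -0.1397  0.3062] F [-0.71 -0.6   1.14] w 0.0001
xax [0.16  0.668 0.727] zax [ 0.126  0.716 -0.686] tilt 46.7 tiltdir 1.397 xyaw 1.336
```

View pics/a1.png

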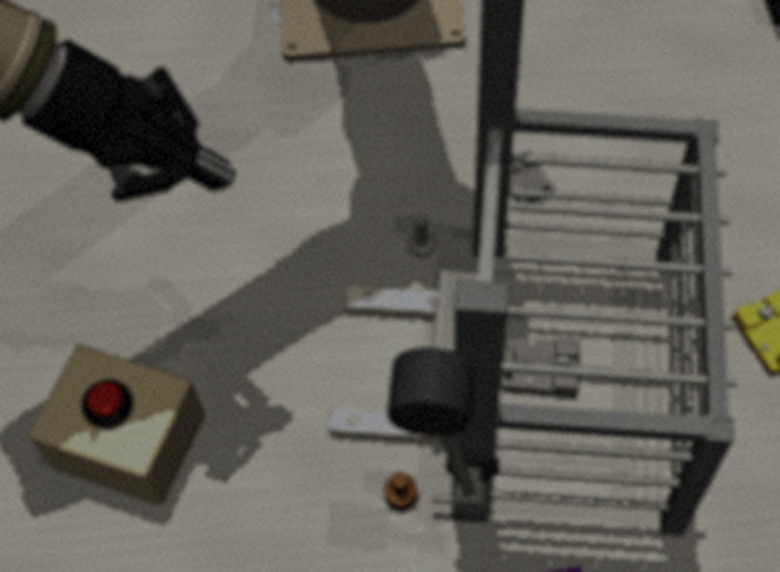

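View pics/a3.png

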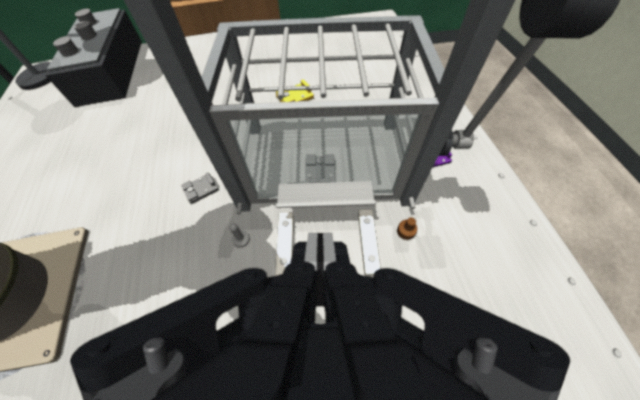

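View pics/a2.png

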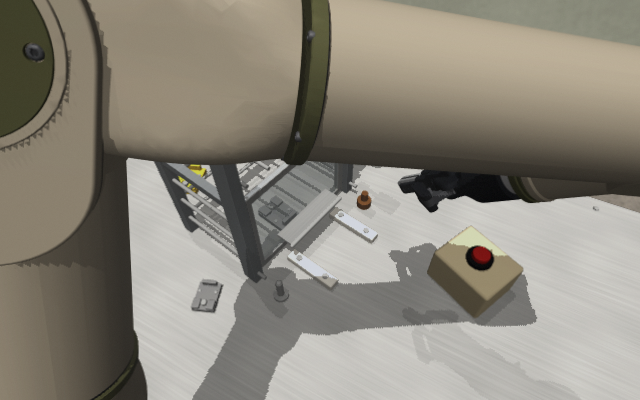

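```bash
cat >> h.py <<'E'
yaw=1.375; xb=np.array([np.cos(yaw),np.sin(yaw),0]); yb=np.array([-xb[1],xb[0],0]); o=np.array([.5725,.0774,0])
B=lambda p:np.round([(p-o)@xb,(p-o)@yb,p[2]],4)
W=lambda x,y,z:o+xb*x+yb*y+np.array([0,0,z])
E
python3 -c "
from h import *
s,R=st(); print('tcp booth',B(s['ee_pos']))
d=snapshot('wrist');crop(d,170,120,430,270,3,'pics/a4.png')"
```

```text
t 8.4 j [-0.17  0.5   1.07  1.57 -1.04  1.91  0.7 ] p [ 0.5234 -0.1428  0.3114] F [ 0.25 -0.2  -0.14] w 0.0003
xax [0.157 0.669 0.727] zax [ 0.137  0.714 -0.687] tilt 46.6 tiltdir 1.381 xyaw 1.341
tcp booth [-0.2256  0.0054  0.3114]
```

View pics/a4.png

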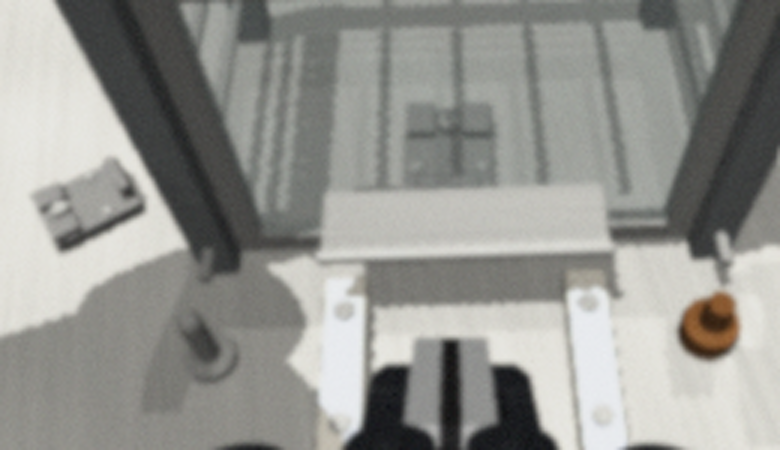

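```bash
python3 -c "
from h import *
d=snapshot('wrist'); c=lambda x,y:((x+.5)/3-.5+170,(y+.5)/3-.5+120)
for n,x,y,z in [('lipL',320,255,.063),('lipR',613,248,.063),('pinfoot',212,362,0),('fol',709,345,0),('A in',368,300,.018),('B in',571,290,.018),('ck_l',408,105,.022),('ck_r',493,105,.022),('screwA',344,310,.018),('screwB',589,301,.018),('postL',240,270,0),('postR',690,253,0),('A2',343,422,.018),('B2',602,415,.018)]:
  p=onz(d,c(x,y),z); print(n,np.round(p,4),B(p))
"
```

```text
lipL [0.4853 0.0479 0.063 ] [-0.0459  0.0798  0.063 ]
lipR [0.6451 0.0168 0.063 ] [-0.0453 -0.083   0.063 ]
pinfoot [0.4073 0.0272 0.    ] [-0.0814  0.1522  0.    ]
fol [ 0.7014 -0.0263  0.    ] [-0.0767 -0.1466  0.    ]
A in [0.5062 0.0387 0.018 ] [-0.0509  0.0575  0.018 ]
B in [0.6264 0.0189 0.018 ] [-0.0469 -0.0643  0.018 ]
ck_l [0.5568 0.1807 0.022 ] [0.0983 0.0355 0.022 ]
ck_r [0.6139 0.1676 0.022 ] [ 0.0965 -0.0231  0.022 ]
screwA [0.4911 0.0351 0.018 ] [-0.0573  0.0716  0.018 ]
screwB [0.6348 0.0094 0.018 ] [-0.0546 -0.0743  0.018 ]
postL [0.4289 0.0877 0.    ] [-0.0178  0.1429  0.    ]
postR [0.713  0.0372 0.    ] [-0.0121 -0.1457  0.    ]
A2 [ 0.4808 -0.0335  0.018 ] [-0.1267  0.0684  0.018 ]
B2 [ 0.6211 -0.0602  0.018 ] [-0.1255 -0.0744  0.018 ]
```

```bash
python3 -c "
from h import *
p=read_state()['ee_pos']
for t in [(-.14,-.002,.12),(-.13,-.002,.022),(-.03,-.002,.022)]: print(np.round((W(*t)-p)*100,2))"
```

```text
[  2.38   8.28 -19.18]
[  2.57   9.26 -28.98]
[  4.52  19.07 -28.98]
```

Emit:
{"fn": "drive_tool", "kwargs": {
  "moves": [
    [0.6,2,-5,0,0],
    [1.2,4,-10,0,0],
    [1.8,6,-15,0,0],
    [2.4,8.3,-19.2,0,0],
    [2.4,8.3,-23,0,0],
    [2.4,8.3,-25,0,0],
    [2.4,8.3,-25,0,0]
  ]
}}

```text
time: 9.38
ee_pos: [0.5475, -0.0607, 0.0622]
tool_rot: [-0.256, 0.716, 0.575, 0.302]
force: [0.1, -0.2, -0.0]
grip_width: -0.0001
```

```bash
python3 -c "
from h import *
s,R=st(); p=s['ee_pos'];print('tcp booth',B(p))
for t in [(-.13,-.002,.022),(-.03,-.002,.022)]: print(np.round((W(*t)-p)*100,2))
d=snapshot('wrist');cv2.imwrite('pics/b1.png',d['color'][:,:,::-1])"
```

```text
t 9.38 j [-0.18  0.74  0.84  1.83 -1.23  1.55  0.97] p [ 0.5475 -0.0607  0.0622] F [ 0.09 -0.19 -0.03] w -0.0001
xax [0.156 0.669 0.727] zax [ 0.139  0.714 -0.687] tilt 46.6 tiltdir 1.379 xyaw 1.341
tcp booth [-0.1403 -0.0023  0.0622]
[ 0.17  1.02 -4.02]
[ 2.12 10.83 -4.02]
```

View pics/b1.png

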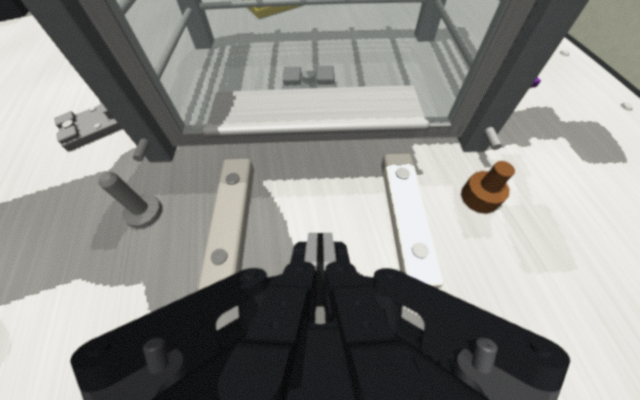

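Emit:
{"fn": "drive_tool", "kwargs": {
  "moves": [
    [0,0.5,-2,0,0],
    [0.2,1,-4,0,0],
    [0.2,1,-4,0,0]
  ]
}}

```text
time: 9.8
ee_pos: [0.5503, -0.0511, 0.024]
tool_rot: [-0.255, 0.716, 0.575, 0.303]
force: [0.2, 0.1, 0.3]
grip_width: 0.0
```

```bash
python3 -c "
from h import *
s,R=st(); p=s['ee_pos'];print('tcp booth',B(p))
for t in [(-.05,-.002,.022),(-.03,-.002,.022)]: print(np.round((W(*t)-p)*100,2))"
```

```text
t 9.8 j [-0.13  0.76  0.75  1.84 -1.24  1.48  1.  ] p [ 0.5503 -0.0511  0.024 ] F [0.2  0.07 0.32] w 0.0
xax [0.155 0.669 0.727] zax [ 0.14   0.714 -0.686] tilt 46.7 tiltdir 1.377 xyaw 1.343
tcp booth [-0.1304 -0.0032  0.024 ]
[ 1.44  7.91 -0.2 ]
[ 1.83  9.87 -0.2 ]
```

Good. Slide in under the lip.

Emit:
{"fn": "drive_tool", "kwargs": {
  "moves": [
    [0.5,3,-0.2,0,0],
    [1.1,6,-0.2,0,0],
    [1.5,8,-0.2,0,0],
    [1.8,9.8,-0.2,0,0],
    [1.8,9.8,-0.2,0,0]
  ]
}}

```text
time: 10.42
ee_pos: [0.5687, 0.0474, 0.0231]
tool_rot: [-0.255, 0.715, 0.576, 0.304]
force: [-0.5, -0.1, -0.2]
grip_width: -0.0
```

```bash
python3 -c "
from h import *
s,R=st(); p=s['ee_pos'];print('tcp booth',B(p))
d=snapshot('wrist');cv2.imwrite('pics/b2.png',d['color'][:,:,::-1])"
```

```text
t 10.43 j [-0.2   0.66  0.58  1.9  -1.25  1.29  0.89] p [0.5687 0.0474 0.0231] F [-0.48 -0.14 -0.2 ] w -0.0
xax [0.153 0.669 0.728] zax [ 0.141  0.714 -0.686] tilt 46.7 tiltdir 1.376 xyaw 1.346
tcp booth [-0.0301 -0.0021  0.0231]
```

View pics/b2.png

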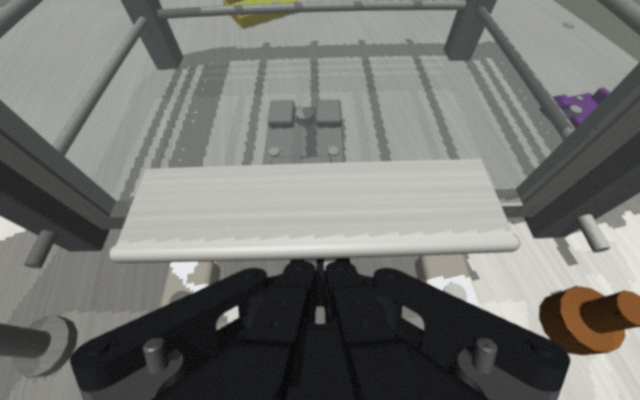

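Emit:
{"fn": "drive_tool", "kwargs": {
  "moves": [
    [0,0,0.5,0,0],
    [0,0,1,0,0],
    [0,0,1.5,0,0],
    [0,0,2,0,0]
  ]
}}

```text
time: 10.98
ee_pos: [0.5683, 0.0448, 0.042]
tool_rot: [-0.254, 0.717, 0.575, 0.302]
force: [1.2, -6.5, -11.3]
grip_width: -0.0003
```

Emit:
{"fn": "drive_tool", "kwargs": {
  "moves": [
    [0,0,1,0,0],
    [0,0,2,0,0],
    [0,0,3,0,0],
    [0,0,4,0,0]
  ]
}}

```text
time: 11.48
ee_pos: [0.5677, 0.0441, 0.0824]
tool_rot: [-0.254, 0.717, 0.575, 0.302]
force: [-1.3, -5.4, -9.8]
grip_width: 0.0002
```

```bash
python3 -c "
from h import *
s,R=st(); p=s['ee_pos'];print('tcp booth',B(p))
d=snapshot('wrist');cv2.imwrite('pics/b3.png',d['color'][:,:,::-1])"
```

```text
t 11.47 j [-0.23  0.55  0.63  1.9  -1.18  1.33  0.78] p [0.5677 0.0441 0.0824] F [-1.3  -5.45 -9.8 ] w 0.0002
xax [0.157 0.671 0.725] zax [ 0.141  0.711 -0.689] tilt 46.5 tiltdir 1.374 xyaw 1.34
tcp booth [-0.0336 -0.0018  0.0824]
```

View pics/b3.png

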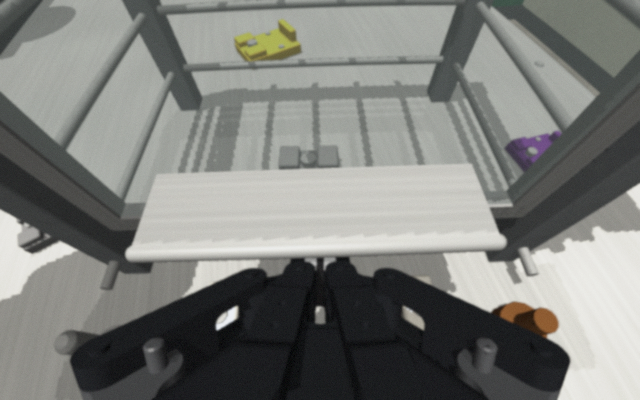

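Emit:
{"fn": "drive_tool", "kwargs": {
  "moves": [
    [0.1,0.3,1,0,0],
    [0.1,0.3,2,0,0],
    [0.1,0.4,3,0,0],
    [0.1,0.4,4,0,0],
    [0.1,0.4,5,0,0]
  ]
}}

```text
time: 12.15
ee_pos: [0.5682, 0.0443, 0.1338]
tool_rot: [-0.252, 0.719, 0.574, 0.301]
force: [-6.2, -17.7, -7.4]
grip_width: -0.0003
```

Emit:
{"fn": "drive_tool", "kwargs": {
  "moves": [
    [0,0.2,1,0,0],
    [0,0.3,2,0,0],
    [0,0.3,3,0,0],
    [0,0.3,4,0,0]
  ]
}}

```text
time: 12.65
ee_pos: [0.568, 0.0442, 0.1747]
tool_rot: [-0.251, 0.72, 0.573, 0.301]
force: [-1.1, -14.9, -6.1]
grip_width: 0.0
```

Emit:
{"fn": "drive_tool", "kwargs": {
  "moves": [
    [0,0.1,0.6,0,0],
    [0,0.1,1.2,0,0],
    [0,0.1,1.8,0,0],
    [0,0.1,2.4,0,0]
  ]
}}

```text
time: 13.15
ee_pos: [0.568, 0.044, 0.2]
tool_rot: [-0.25, 0.72, 0.572, 0.302]
force: [-0.7, -8.3, -4.4]
grip_width: 0.0
```

```bash
python3 -c "
from h import *
s,R=st(); p=s['ee_pos'];print('tcp booth',B(p))
d=snapshot('wrist');cv2.imwrite('pics/b4.png',d['color'][:,:,::-1])
d=snapshot('scene');crop(d,250,80,450,280,3,'pics/b5.png')"
```

```text
t 13.15 j [-0.31  0.35  0.7   1.84 -1.04  1.4   0.55] p [0.568 0.044 0.2  ] F [-0.73 -8.25 -4.35] w 0.0
xax [0.162 0.674 0.721] zax [ 0.149  0.706 -0.693] tilt 46.1 tiltdir 1.363 xyaw 1.334
tcp booth [-0.0337 -0.0021  0.2   ]
```

View pics/b4.png

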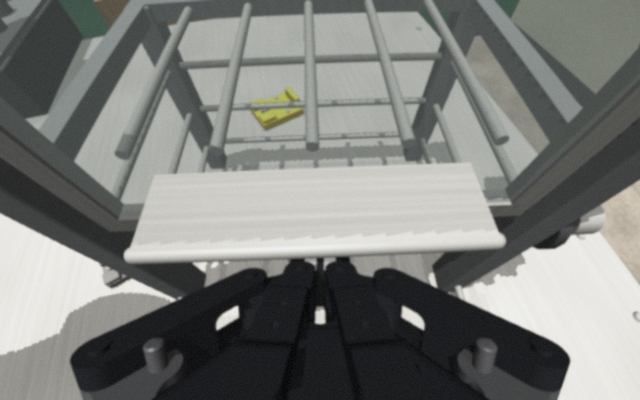

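View pics/b5.png

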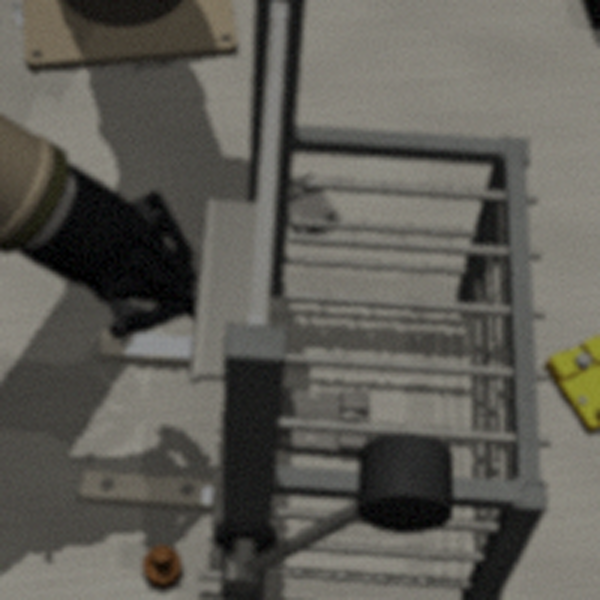

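Emit:
{"fn": "drive_tool", "kwargs": {
  "moves": [
    [0,0,0.4,0,0],
    [0,0,0.8,0,0],
    [0,0,1.2,0,0],
    [0,0,1.6,0,0],
    [0,0,2,0,0],
    [0,0,2.4,0,0],
    [0,0,2.7,0,0],
    [0,0,3,0,0]
  ]
}}

```text
time: 14.25
ee_pos: [0.5681, 0.0441, 0.2312]
tool_rot: [-0.25, 0.72, 0.573, 0.302]
force: [-0.1, -4.6, -2.5]
grip_width: 0.0005
```

Emit:
{"fn": "drive_tool", "kwargs": {
  "moves": [
    [0,0,0.3,0,0],
    [0,0,0.6,0,0],
    [0,0,0.9,0,0],
    [0,0,1.2,0,0],
    [0,0,1.4,0,0],
    [0,0,1.6,0,0]
  ]
}}

```text
time: 15.0
ee_pos: [0.5681, 0.0441, 0.2474]
tool_rot: [-0.25, 0.72, 0.573, 0.302]
force: [-1.1, -4.9, -1.9]
grip_width: 0.0003
```

```bash
python3 -c "
from h import *
s,R=st(); p=s['ee_pos'];print('tcp booth',B(p))
d=snapshot('wrist');cv2.imwrite('pics/b6.png',d['color'][:,:,::-1])
s,R=st()"
```

```text
t 15.0 j [-0.33  0.29  0.72  1.8  -0.99  1.44  0.47] p [0.5681 0.0441 0.2474] F [-1.06 -4.87 -1.95] w 0.0003
xax [0.161 0.673 0.722] zax [ 0.149  0.706 -0.692] tilt 46.2 tiltdir 1.363 xyaw 1.336
tcp booth [-0.0335 -0.0022  0.2474]
t 15.05 j [-0.33  0.29  0.72  1.8  -0.99  1.44  0.47] p [0.5682 0.0442 0.2477] F [-0.9  -5.08  0.02] w -0.0002
xax [0.161 0.673 0.722] zax [ 0.149  0.707 -0.692] tilt 46.2 tiltdir 1.363 xyaw 1.336
```

View pics/b6.png

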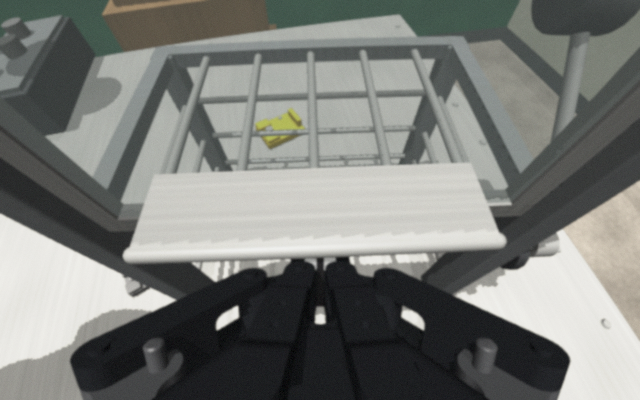

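Emit:
{"fn": "drive_tool", "kwargs": {
  "moves": [
    [0,0,0,0,0]
  ]
}}

```text
time: 15.18
ee_pos: [0.5682, 0.0442, 0.2478]
tool_rot: [-0.25, 0.72, 0.573, 0.303]
force: [-0.4, -5.5, -2.1]
grip_width: -0.0001
```

Emit:
{"fn": "drive_tool", "kwargs": {
  "moves": [
    [0,0,0,0,0]
  ]
}}

```text
time: 15.3
ee_pos: [0.5682, 0.0442, 0.2478]
tool_rot: [-0.25, 0.72, 0.573, 0.303]
force: [-0.7, -5.2, -1.3]
grip_width: 0.0001
```

Emit:
{"fn": "drive_tool", "kwargs": {
  "moves": [
    [0,0,0.2,0,0],
    [0,0,0.4,0,0],
    [0,0,0.6,0,0]
  ]
}}

```text
time: 15.68
ee_pos: [0.5682, 0.0442, 0.2539]
tool_rot: [-0.25, 0.72, 0.573, 0.303]
force: [-0.6, -5.0, -1.6]
grip_width: 0.0001
```

Emit:
{"fn": "drive_tool", "kwargs": {
  "moves": [
    [0,0,0.2,0,0],
    [0,0,0.4,0,0],
    [0,0,0.6,0,0]
  ]
}}

```text
time: 16.05
ee_pos: [0.5682, 0.0442, 0.2601]
tool_rot: [-0.25, 0.72, 0.573, 0.303]
force: [-0.5, -4.3, -1.5]
grip_width: -0.0
```

Emit:
{"fn": "drive_tool", "kwargs": {
  "moves": [
    [0,0,0,0,0]
  ]
}}

```text
time: 16.18
ee_pos: [0.5682, 0.0444, 0.2604]
tool_rot: [-0.25, 0.719, 0.573, 0.303]
force: [-0.4, -4.1, -0.6]
grip_width: -0.0001
```

Emit:
{"fn": "drive_tool", "kwargs": {
  "moves": [
    [0,0,0.2,0,0],
    [0,0,0.4,0,0],
    [0,0,0.6,0,0]
  ]
}}

```text
time: 16.55
ee_pos: [0.5681, 0.0444, 0.2666]
tool_rot: [-0.25, 0.719, 0.573, 0.303]
force: [-0.9, -4.2, -1.2]
grip_width: 0.0003
```

Emit:
{"fn": "drive_tool", "kwargs": {
  "moves": [
    [0,0,0.1,0,0],
    [0,0,0.2,0,0]
  ]
}}

```text
time: 16.8
ee_pos: [0.5681, 0.0444, 0.2687]
tool_rot: [-0.25, 0.719, 0.573, 0.303]
force: [-0.2, -4.2, -0.4]
grip_width: -0.0002
```

Emit:
{"fn": "drive_tool", "kwargs": {
  "moves": [
    [0,0,-0.3,0,0],
    [-0.1,-0.4,-1,0,0],
    [-0.2,-0.8,-1.8,0,0],
    [-0.2,-0.8,-1.8,0,0]
  ]
}}

```text
time: 17.3
ee_pos: [0.5658, 0.0361, 0.2497]
tool_rot: [-0.251, 0.72, 0.572, 0.302]
force: [0.8, -0.5, 1.3]
grip_width: -0.0003
```

```bash
python3 -c "
from h import *
s,R=st(); p=s['ee_pos'];print('tcp booth',B(p))
d=snapshot('wrist');cv2.imwrite('pics/b7.png',d['color'][:,:,::-1])"
```

```text
t 17.3 j [-0.32  0.29  0.73  1.79 -0.99  1.46  0.47] p [0.5658 0.0361 0.2497] F [ 0.78 -0.51  1.26] w -0.0003
xax [0.162 0.672 0.722] zax [ 0.148  0.707 -0.691] tilt 46.3 tiltdir 1.364 xyaw 1.335
tcp booth [-0.0418 -0.0015  0.2497]
```

View pics/b7.png

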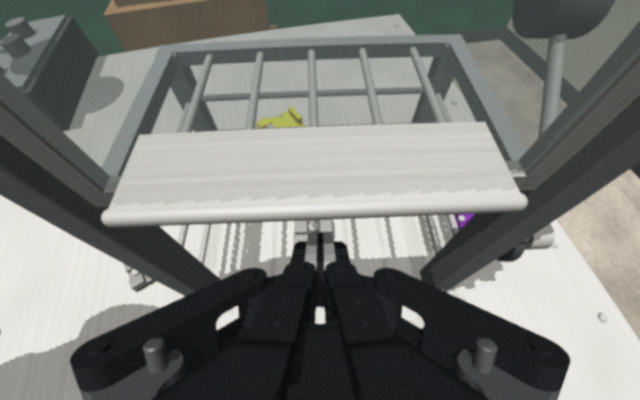

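Emit:
{"fn": "drive_tool", "kwargs": {
  "moves": [
    [0,0,0,0,0],
    [0,0,0,0,0],
    [0,0,0,0,0],
    [0,0,0,0,0],
    [0,0,0,0,0],
    [0,0,0,0,0]
  ]
}}

```text
time: 18.1
ee_pos: [0.566, 0.0363, 0.2502]
tool_rot: [-0.251, 0.72, 0.573, 0.303]
force: [0.1, -0.1, -0.6]
grip_width: 0.0
```

```bash
python3 -c "
from h import *
a=cv2.imread('pics/b7.png')
d=snapshot('wrist');b=d['color'][:,:,::-1];cv2.imwrite('pics/b8.png',b)
for c in (200,320,440):
  print([int(np.argmax(np.abs(np.diff(i[195:235,c].mean(1).astype(float))))+195) for i in (a,b)])
print(cv2.phaseCorrelate(a[120:235,100:530].mean(2),b[120:235,100:530].mean(2)))
s,R=st()
L=onz(d,(105,219),.3);R_=onz(d,(524,203),.3)
for z in (.28,.29,.30,.31,.32):
  L=onz(d,(105,216),z);Q=onz(d,(525,202),z);print(z,B(L),B(Q),np.linalg.norm(L-Q))
"
```

```text
[223, 224]
[232, 232]
[211, 213]
((-0.2154605616597678, 0.648307574664436), 0.8683245721697019)
t 18.15 j [-0.32  0.29  0.73  1.79 -0.99  1.46  0.47] p [0.566  0.0363 0.2502] F [-0.25  0.03  0.19] w -0.0
xax [0.161 0.672 0.722] zax [ 0.149  0.707 -0.691] tilt 46.3 tiltdir 1.364 xyaw 1.336
0.28 [-0.0336  0.1021  0.28  ] [-0.0324 -0.1032  0.28  ] 0.20535556836284868
0.29 [-0.0393  0.093   0.29  ] [-0.0381 -0.0944  0.29  ] 0.18735802617320885
0.3 [-0.0449  0.0838  0.3   ] [-0.0439 -0.0856  0.3   ] 0.1693604839835689
0.31 [-0.0506  0.0746  0.31  ] [-0.0497 -0.0768  0.31  ] 0.1513629417939289
0.32 [-0.0562  0.0654  0.32  ] [-0.0554 -0.068   0.32  ] 0.13336539960428903
```

```bash
python3 -c "
from h import *
p=read_state()['ee_pos']
for t in [(-.12,.01,.2),(-.12,.01,.07)]: print(np.round((W(*t)-p)*100,2))"
```

```text
[-2.67 -7.46 -5.02]
[ -2.67  -7.46 -18.02]
```

Emit:
{"fn": "drive_tool", "kwargs": {
  "moves": [
    [-1,-3,-2,0.01,0],
    [-2,-6,-4,0.01,0],
    [-2.7,-7.5,-7,0.01,0],
    [-2.7,-7.5,-12,0.01,0],
    [-2.7,-7.5,-17,0.01,30],
    [-2.7,-7.5,-18,0.01,30],
    [-2.7,-7.5,-18,0.01,30]
  ]
}}

```text
time: 19.02
ee_pos: [0.5393, -0.0389, 0.0709]
tool_rot: [-0.252, 0.717, 0.576, 0.301]
force: [0.1, -0.0, 1.2]
grip_width: 0.0258
```

```bash
python3 -c "
from h import *
s,R=st(); p=s['ee_pos'];print('tcp booth',B(p))
import pickle
d=snapshot('wrist');pickle.dump(d,open('w.pkl','wb'));cv2.imwrite('pics/c1.png',d['color'][:,:,::-1]);crop(d,220,60,420,220,4,'pics/c2.png')
d=snapshot('scene');crop(d,250,80,450,280,3,'pics/c3.png')"
```

```text
t 19.02 j [-0.1   0.6   0.67  1.88 -1.13  1.42  0.9 ] p [ 0.5393 -0.0389  0.0709] F [ 0.06 -0.05  1.23] w 0.0258
xax [0.155 0.674 0.722] zax [ 0.142  0.709 -0.691] tilt 46.3 tiltdir 1.374 xyaw 1.345
tcp booth [-0.1205  0.0099  0.0709]
```

View pics/c1.png

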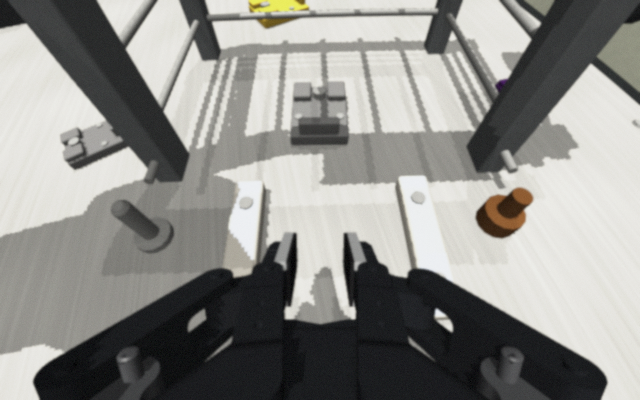

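View pics/c2.png

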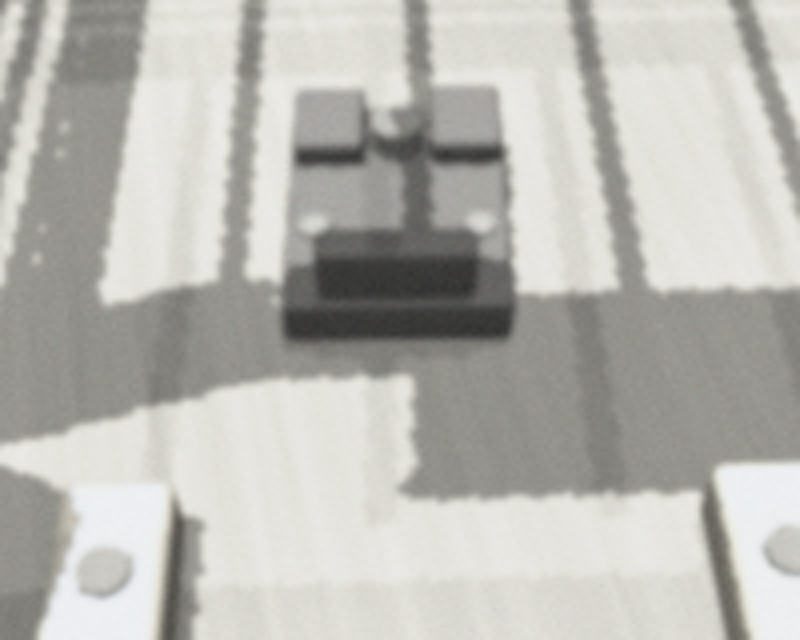

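View pics/c3.png

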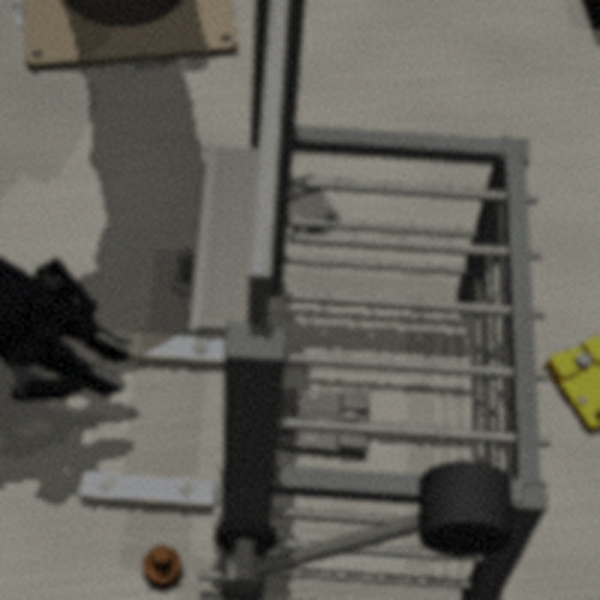

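```bash
python3 -c "
from h import *
import pickle
d=pickle.load(open('w.pkl','rb')); c=lambda x,y:((x+.5)/4-.5+220,(y+.5)/4-.5+60)
for n,x,y,z in [('lugbackL',317,231,.03),('lugbackR',476,230,.03),('lugfrL',318,257,.03),('lugfrR',476,256,.03),('baseL0',285,336,0),('baseR0',511,334,0),('baseL',286,309,.014),('baseR',514,306,.014),('ckL',297,88,.022),('ckR',499,87,.022)]:
  p=onz(d,c(x,y),z); print(n,np.round(p,4),B(p))
"
```

```text
lugbackL [0.5509 0.1133 0.03  ] [0.031  0.0281 0.03  ]
lugbackR [0.5885 0.105  0.03  ] [ 0.0302 -0.0104  0.03  ]
lugfrL [0.5497 0.1044 0.03  ] [0.0221 0.0277 0.03  ]
lugfrR [0.5863 0.0963 0.03  ] [ 0.0213 -0.0099  0.03  ]
baseL0 [0.5394 0.1097 0.    ] [0.0252 0.0387 0.    ]
baseR0 [0.5973 0.0972 0.    ] [ 0.0242 -0.0205  0.    ]
baseL [0.5404 0.1053 0.014 ] [0.0211 0.0369 0.014 ]
baseR [0.5961 0.0936 0.014 ] [ 0.0205 -0.02    0.014 ]
ckL [0.5562 0.1814 0.022 ] [0.0988 0.0362 0.022 ]
ckR [0.6117 0.1688 0.022 ] [ 0.0973 -0.0206  0.022 ]
```

```bash
python3 -c "
from h import *
p=read_state()['ee_pos']
for t in [(-.06,.009,.065),(.02,.009,.065),(.066,.009,.06),(.066,.009,.04),(.066,.009,.026)]: print(np.round((W(*t)-p)*100,2))"
```

```text
[ 1.2   5.94 -0.71]
[ 2.75 13.79 -0.71]
[ 3.65 18.3  -1.21]
[ 3.65 18.3  -3.21]
[ 3.65 18.3  -4.61]
```

Emit:
{"fn": "drive_tool", "kwargs": {
  "moves": [
    [0.6,3,-0.7,0,0],
    [1.2,6,-0.7,0,0],
    [2,10,-0.7,0,0],
    [2.8,14,-0.7,0,0],
    [3.3,17,-1,0,0],
    [3.7,18.3,-1.2,0,0],
    [3.7,18.3,-1.2,0,0],
    [3.7,18.3,-2.5,0,0],
    [3.7,18.3,-2.5,0,0]
  ]
}}

```text
time: 20.25
ee_pos: [0.577, 0.142, 0.0468]
tool_rot: [-0.251, 0.717, 0.576, 0.302]
force: [0.0, -0.5, 0.3]
grip_width: -0.0001
```

```bash
python3 -c "
from h import *
s,R=st(); p=s['ee_pos'];print('tcp booth',B(p))
print(np.round((W(.066,.009,.026)-p)*100,2))
d=snapshot('wrist');cv2.imwrite('pics/d1.png',d['color'][:,:,::-1])
d=snapshot('scene');crop(d,250,80,450,280,3,'pics/d2.png')"
```

```text
t 20.25 j [-0.27  0.53  0.45  1.95 -1.25  1.12  0.74] p [0.577  0.142  0.0468] F [ 0.01 -0.45  0.34] w -0.0001
xax [0.155 0.674 0.722] zax [ 0.144  0.707 -0.692] tilt 46.2 tiltdir 1.369 xyaw 1.345
tcp booth [0.0642 0.0082 0.0468]
[-0.05  0.19 -2.08]
```

View pics/d1.png

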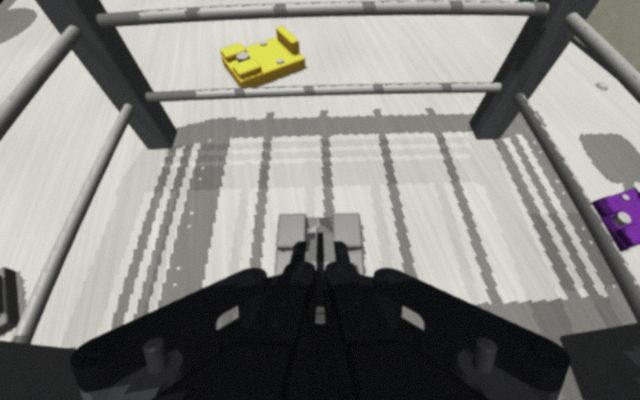

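View pics/d2.png

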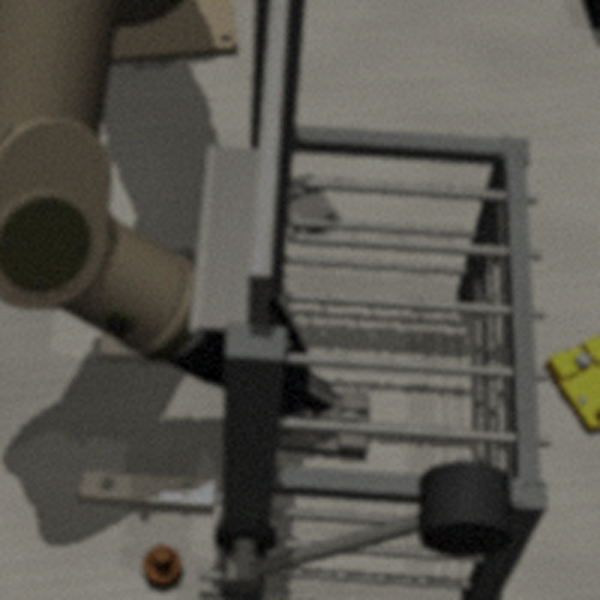

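Emit:
{"fn": "drive_tool", "kwargs": {
  "moves": [
    [0,0.1,-1,0,0],
    [0,0.2,-2,0,0],
    [0,0.2,-2.1,0,0]
  ]
}}

```text
time: 20.72
ee_pos: [0.5769, 0.1445, 0.0255]
tool_rot: [-0.251, 0.717, 0.576, 0.302]
force: [-0.7, -0.9, -0.3]
grip_width: -0.0001
```

Emit:
{"fn": "drive_tool", "kwargs": {
  "moves": [
    [-0.1,-0.5,0,0,0],
    [-0.2,-1,0,0,0],
    [-0.4,-2,0,0,0],
    [-0.4,-2,0,0,0]
  ]
}}

```text
time: 21.22
ee_pos: [0.573, 0.1233, 0.0256]
tool_rot: [-0.251, 0.718, 0.575, 0.302]
force: [0.5, 0.0, -0.6]
grip_width: -0.0001
```

```bash
python3 -c "
from h import *
s,R=st(); p=s['ee_pos'];print('tcp booth',B(p))
d=snapshot('wrist');crop(d,200,180,440,340,3,'pics/d3.png')"
```

```text
t 21.23 j [-0.19  0.56  0.38  1.95 -1.24  1.11  0.78] p [0.573  0.1233 0.0256] F [ 0.54  0.02 -0.64] w -0.0001
xax [0.156 0.674 0.722] zax [ 0.145  0.707 -0.692] tilt 46.2 tiltdir 1.369 xyaw 1.344
tcp booth [0.0451 0.0084 0.0256]
```

View pics/d3.png

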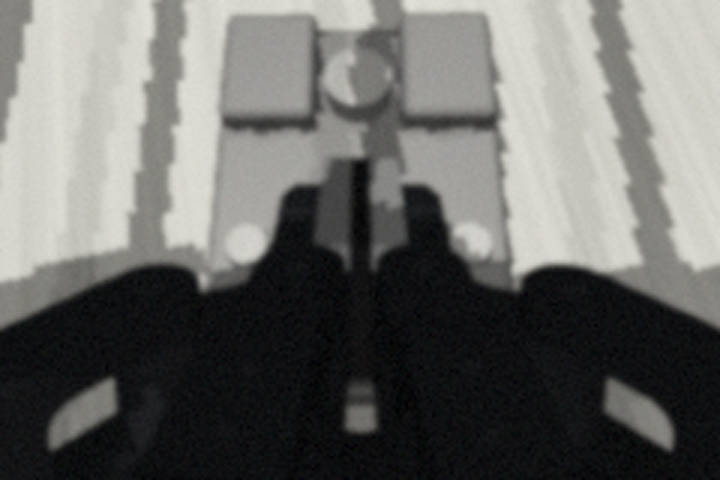

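Emit:
{"fn": "drive_tool", "kwargs": {
  "moves": [
    [-0.2,-0.8,0,0,0],
    [-0.4,-1.6,0,0,0],
    [-0.5,-2.4,0,0,0],
    [-0.6,-3.2,0,0,0]
  ]
}}

```text
time: 21.78
ee_pos: [0.567, 0.0913, 0.0257]
tool_rot: [-0.251, 0.717, 0.575, 0.302]
force: [0.2, 2.3, 1.6]
grip_width: -0.0002
```

```bash
python3 -c "
from h import *
s,R=st(); p=s['ee_pos'];print('tcp booth',B(p))
d=snapshot('wrist');cv2.imwrite('pics/d4.png',d['color'][:,:,::-1])"
```

```text
t 21.77 j [-0.14  0.57  0.41  1.94 -1.21  1.15  0.81] p [0.567  0.0913 0.0257] F [0.18 2.26 1.63] w -0.0002
xax [0.155 0.674 0.722] zax [ 0.145  0.708 -0.691] tilt 46.3 tiltdir 1.369 xyaw 1.344
tcp booth [0.0126 0.0081 0.0257]
```

View pics/d4.png

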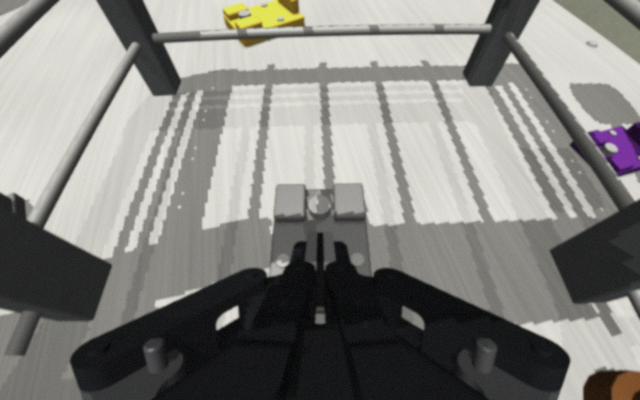

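Emit:
{"fn": "drive_tool", "kwargs": {
  "moves": [
    [-0.2,-1.2,0,0,0],
    [-0.5,-2.4,0,0,0],
    [-0.7,-3.6,0,0,0],
    [-0.9,-4.8,0,0,0],
    [-1.1,-6,0,0,0],
    [-1.3,-7,0,0,0]
  ]
}}

```text
time: 22.58
ee_pos: [0.5539, 0.0192, 0.0256]
tool_rot: [-0.25, 0.718, 0.575, 0.302]
force: [-0.2, 2.7, 2.8]
grip_width: -0.0001
```

```bash
python3 -c "
from h import *
s,R=st(); p=s['ee_pos'];print('tcp booth',B(p))
d=snapshot('wrist');cv2.imwrite('pics/d5.png',d['color'][:,:,::-1]);crop(d,240,150,400,270,4,'pics/d6.png')"
```

```text
t 22.57 j [-0.04  0.6   0.45  1.91 -1.15  1.24  0.88] p [0.5539 0.0192 0.0256] F [-0.25  2.66  2.8 ] w -0.0001
xax [0.156 0.674 0.722] zax [ 0.146  0.707 -0.692] tilt 46.2 tiltdir 1.367 xyaw 1.343
tcp booth [-0.0607  0.0069  0.0256]
```

View pics/d5.png

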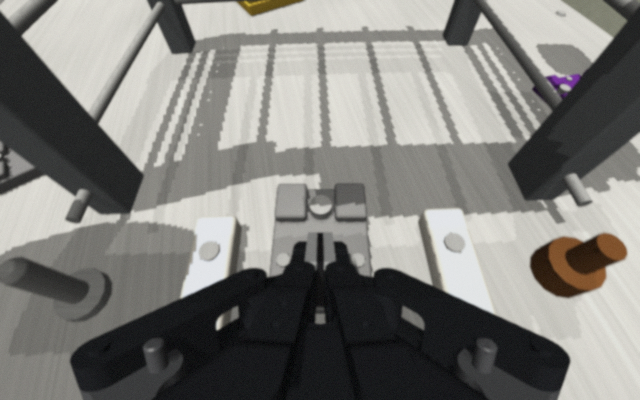

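View pics/d6.png

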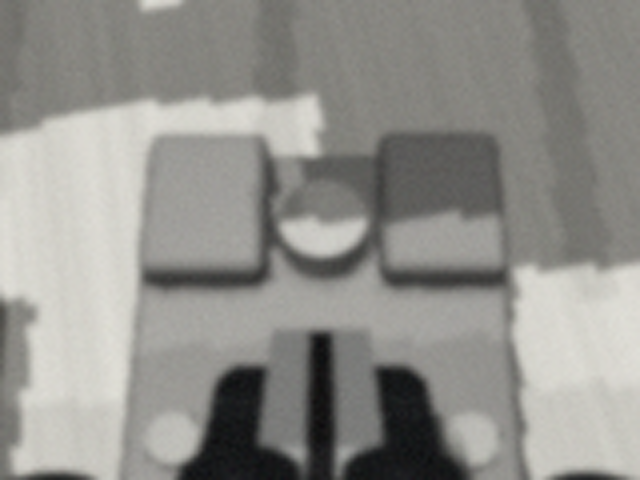

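```bash
python3 -c "
from h import *
d=snapshot('wrist')
for u in [(277.6,183.7),(364.3,183.7)]: print(B(onz(d,u,.022)))"
```

```text
[-0.0148  0.0329  0.022 ]
[-0.0164 -0.0235  0.022 ]
```

Emit:
{"fn": "drive_tool", "kwargs": {
  "moves": [
    [-0.2,-0.8,0,0,0],
    [-0.4,-1.6,0,0,0],
    [-0.5,-2.4,0,0,0],
    [-0.6,-3,0,0,0],
    [-0.7,-3.4,0,0,0],
    [-0.7,-3.4,0,0,0]
  ]
}}

```text
time: 23.42
ee_pos: [0.5469, -0.0162, 0.0253]
tool_rot: [-0.25, 0.719, 0.574, 0.302]
force: [-0.1, 0.9, 0.1]
grip_width: -0.0002
```

Emit:
{"fn": "drive_tool", "kwargs": {
  "moves": [
    [0.1,0.6,0,0,0],
    [0.2,0.8,0.8,0,0],
    [0.2,0.8,2.5,0,0],
    [0.2,0.8,4.5,0,0],
    [0,0,6,0,0],
    [-0.5,-3,8,0,0],
    [-1,-6,10,0,0],
    [-1.5,-9,12,0,0],
    [-2,-11,12,0,0],
    [-2,-11,12,0,0]
  ]
}}

```text
time: 24.68
ee_pos: [0.5264, -0.1278, 0.1448]
tool_rot: [-0.249, 0.72, 0.573, 0.302]
force: [-0.1, 0.5, -0.1]
grip_width: -0.0005
```

```bash
python3 -c "
from h import *
import pickle
s,R=st(); p=s['ee_pos'];print('tcp booth',B(p))
d=snapshot('wrist');pickle.dump(d,open('w2.pkl','wb'));cv2.imwrite('pics/e1.png',d['color'][:,:,::-1])
crop(d,220,100,420,250,4,'pics/e3.png')
d=snapshot('scene');crop(d,250,80,450,280,3,'pics/e2.png')"
```

```text
t 24.68 j [ 0.12  0.52  0.59  1.75 -0.96  1.54  0.82] p [ 0.5264 -0.1278  0.1448] F [-0.08  0.51 -0.15] w -0.0005
xax [0.16  0.675 0.72 ] zax [ 0.148  0.705 -0.694] tilt 46.1 tiltdir 1.363 xyaw 1.338
tcp booth [-0.2103  0.0053  0.1448]
```

View pics/e1.png

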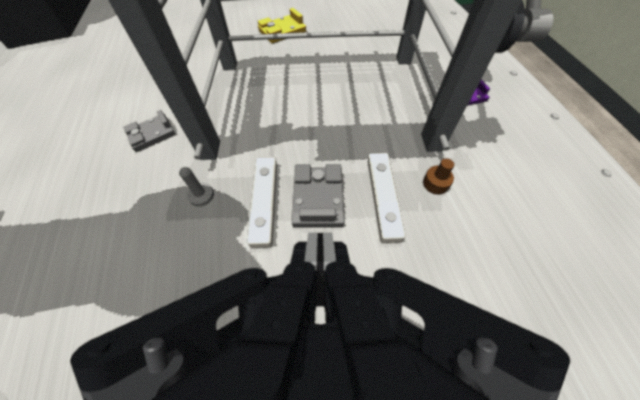

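View pics/e2.png

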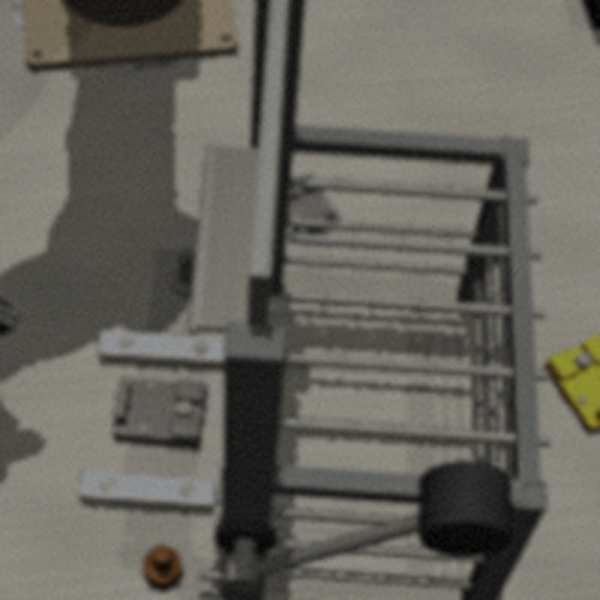

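View pics/e3.png

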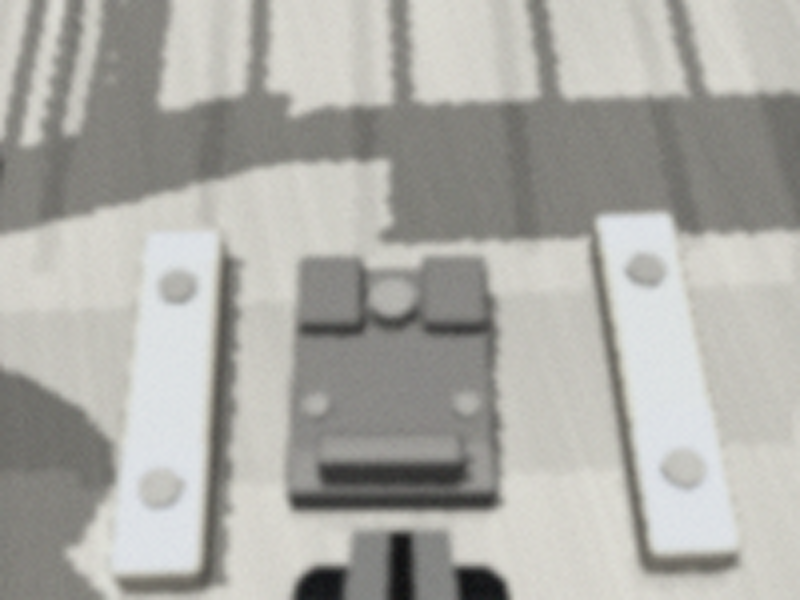

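```bash
python3 -c "
from h import *
import pickle
d=pickle.load(open('w2.pkl','rb'));c=lambda x,y:((x+.5)/4-.5+220,(y+.5)/4-.5+100)
for x,y,z in [(301,258,.022),(486,258,.022),(292,496,.014),(494,494,.014)]: print(B(onz(d,c(x,y),z)))
i1=cv2.imread('pics/c3.png')[120:340,180:290].mean(2);i2=cv2.imread('pics/e2.png')[120:340,180:290].mean(2)
print(cv2.phaseCorrelate(i1,i2)); st()"
```

```text
[-0.0506  0.0334  0.022 ]
[-0.0526 -0.0236  0.022 ]
[-0.1284  0.0349  0.014 ]
[-0.1295 -0.0213  0.014 ]
((0.11303723779163732, 0.3372854925682418), 0.5327276148712308)
t 24.77 j [ 0.11  0.52  0.59  1.75 -0.96  1.54  0.82] p [ 0.5267 -0.1253  0.1446] F [0.38 0.29 0.07] w -0.0005
xax [0.159 0.674 0.721] zax [ 0.146  0.706 -0.693] tilt 46.2 tiltdir 1.367 xyaw 1.34
```

```bash
python3 -c "
from plant import *
print(finish_job())"
```

```text
the job is handed in; nothing more can be done
None
```

The job is handed in at about 25 s of the 72 s allowed. The sash stands open, and the latch body lies flat in the lane between the guide blocks.

- **Tilt:** The moves only allow shifts and turns about z, so I tilted the tool to about 46° by driving it repeatedly past its reach, up and away from the scene. I then turned it to face the sash.
- **Sash:** I hooked the closed fingertips under the lip and raised it slowly, while the upward push fell from about 11 N to about 1 N. I let go at roughly 0.24 m. It did not move visibly over about 0.8 s with the fingers clear. The lip was at the same place in the scene pictures before and after the pull (shift about 0.1 mm or less).
- **Latch body:** I reached in under the sash, set the fingertips down behind the lug and drew the body straight out at a measured 2–4 N.
- **Last checks:**
  - The latch body's centre was about 90 mm in front of the sash plane and 6 mm off the middle of the lane, and it looked flat.
  - Its rear end was about 50 mm in front of the sash.
  - The follower and pin looked undisturbed.
  - The gripper was clear, with only sensor noise in the force reading.

No check failed or disagreed. The sash height comes from the fingertip geometry and one wrist view, so it is good to only a few millimetres.

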